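# Shut and latch the specimen pen's gate

### The job

The little gate of the specimen pen stands ajar. Lift its red latch bar by the black knob, swing the gate shut with the bar passing over the yellow catch's lip, press the gate gently against the sprung buffer and let the bar drop fully home behind the lip, so that the gate stays latched when you let go. Do not force the catch, and leave the other things on the bench where they are.

Things in the scene. Friction and masses are not known exactly. Their poses are not given: they have to be found in the camera images.
- pen: fixed low pen of aluminium posts and clear panels on a grey base plate 160 x 285 x 8 mm, petri dishes inside, fences 108 mm high. Origin on the work surface below the middle of the gate opening; z up, x points into the pen (square to the closed gate), y along the closed gate from its hinge (at x 0, y -110 mm) to the catch
- catch_post: dark steel post fixed to the pen's base at the free end of the gate; same origin and axes as the pen. It carries the yellow catch with its buffer, clamped up to 13 mm nearer or farther along x, anew each time: this offset is not measured, so feel for it. Bar and gate meet the catch within y = 75 to 126 mm. It is delicate: over 10 N in all before the bar is home forces it
- gate (a joint): angle of the gate about its upright hinge, rad: 0 nominally closed, growing as it swings outwards to the pen's -x (anticlockwise from above), to 1.25. Latched -0.06 to 0.06 by the catch's offset; with the bar down outside the lip never under 0.07. Aluminium frame, clear panel, 10 mm thick, 8 to 205 mm from the hinge, z 20 to 105 mm; stays where left (0.3 N at the knob)
- latch_bar (a joint): angle of the red latch bar about its pivot on the gate, rad: 0 level (on its rest pin, or home in the catch), growing as the free end lifts, to 0.5; falls by its weight. Over 0.085 clears the lip, over 0.25 the back wall too; 0.12 to 0.2 is good. Bar 8 mm thick, 14 high, 130 g; pivot 55 mm from the hinge, 13 mm out from the gate's middle plane, z 82 mm, axis square to the gate
- knob (a point): centre of the black ball knob, 26 mm across, that stands on a 9 mm stem on the latch bar: 100 mm along the bar from its pivot towards the free end and 62 mm above the bar's middle line (z = 144 mm when the bar is down). All below it on the gate ends at z = 105 mm. Pinch it from above, best across the gate
- bar_end (a point): free end of the latch bar, on its middle line, 185 mm from the pivot (z = 82 mm when the bar is down)
- gate_hinge (a point): point on the gate's vertical hinge axis, z = 82 mm; the knob is 155 mm along the gate from it and 13 mm out from the gate's middle plane
- film_roll_mid (a point): centre of a white roll of sealing film standing on end, 56 mm across, 50 mm high: leave alone
- lab_timer_mid (a point): centre of a white laboratory timer, 64 x 62 x 20 mm: leave alone
- tape_roll_mid (a point): centre of a yellowish roll of tape lying flat, 67 mm across, 19 mm high: leave alone
- wash_bottle_mid (a point): middle of a white wash bottle with blue cap, 66 mm across, 173 mm high: leave alone
- catch_nominal (a point): middle of the catch's slot, level with the lip's top (z 89 mm), at the nominal clamping. Slot open upwards, 12 mm wide along x, 18 mm along y, floor at z 72; outer lip (-x side) 21 mm thick, flat top, no ramp; back wall (+x side) rigid, top at z 115. The 8 mm bar has 4 mm of play between lip and wall. Bar set down too far out lands on the lip
- buffer_nominal (a point): face of the black rubber buffer, nominal clamping; it meets the gate from inside, 195 mm from the hinge. Starts at 1.5 N, rises 1 N per mm. Bar is over the slot at 3.0 to 6.4 mm travel: 4.5 to 7.9 N, felt at the knob as 5.7 to 10 N; beyond, it jams on the wall. Let go too early, the gate springs back or the bar hangs on the lip by friction: lower it while pressing, until level

How it is judged (in metres and radians):
On the way, in this order (a step that is already met when the one before it is completed fails the run):
1. the latch bar is lifted while the gate is still open (value of joint latch_bar above 0.07 rad and value of joint gate above 0.066 rad), for 0.1 s.
2. the gate is swung shut with the bar lifted over the lip (value of joint latch_bar above 0.06 rad and value of joint gate below 0.065 rad), for 0.05 s.
At the end, for the whole second after the job is handed in: The gate is shut (less than 0.065 rad from its nominal closed angle, which only the latched bar can keep) and the latch bar is down behind the lip (under 0.03 rad), both at rest (value of joint gate below 0.065 rad and value of joint latch_bar below 0.03 rad and velocity of joint gate between -0.05 and 0.05 rad/s and velocity of joint latch_bar between -0.05 and 0.05 rad/s); the robot touches nothing.
It fails at once if before the bar is home, the catch post, its catch or its buffer is pressed harder than 10 N ((contact force between catch_post and anything else above 10 N and value of joint latch_bar above 0.03 rad) or (contact force between catch_post and anything else above 10 N and value of joint gate above 0.066 rad)).
It fails at once if a thing standing by is moved by more than 20 mm (distance of any of film_roll_mid, lab_timer_mid, tape_roll_mid, wash_bottle_mid from where it was at the start of the episode above 0.02 m).
It also fails if it takes over 48 s, if anything falls off the work surface, if the arm or the gripper's body presses on something with over 40 N, if the wrist force passes 120 N, or if a joint passes its speed limit or range.

### The arm

A 7-joint arm with a two-finger parallel gripper is mounted at the origin on a cart in front of the work surface, level with it; the furniture and walls round the work are solid. World frame = base frame: x ahead of the robot, y to its left, z up, the work surface at z = 0. Lengths are in m, angles in degrees, forces in N, time in s.
With the tool pointing down it reaches from about 0.425 to 0.95 m from the base axis. Payload 16.7 kg.
Tool frame: the origin (TCP) lies at the very end of the fingers, on their centre line; the grasp point (between the pads) lies 19 mm behind it; z points along the fingers, y is the line along which they close (so a half turn about z gives the same grasp; the last joint's range is limited). The gripper opens to 94 mm and grips with 3 to 60 N. Pads are 16 mm wide; open, the fingers measure 119 mm over their backs; the gripper's body (75 mm by 177 mm) begins 78 mm behind the grasp point.
Start: joints at [-78.696, 24.414, 4.234, 92.017, -1.954, 63.644, -3.845], TCP at [0.229, 0.635, 0.205] pointing down, gripper open.
Joint ranges: [-163.25, 163.25], [-28.42, 122.38], [-70.27, 78.77], [12.13, 141.07], [-58.53, 238.53], [9.26, 117.41], [-156.51, 156.51]. Speed limits (degrees/s): [108.29, 108.29, 136.94, 136.94, 172.46, 172.46, 172.46].

### API

Orientations are given as a 3x3 rotation matrix whose columns are the frame's x, y, z axes.
In Python, from bench import readout, imaging, arm gives the robot as it stands. The module is installed in compiled form; this text tells all that it offers.
- The arm moves only by the shell command python3 -m handwheel 'ROWS' [OPENING] [FORCE]. ROWS is JSON, a list of rows, each a list of 6 numbers: the shift along the world's x, y, z in units of 25 mm (1.0 is 25 mm), then the turn, a rotation vector about the world's x, y, z in units of 5 degrees (1.0 is 5 degrees). A call has 1 to 12 rows; each row shifts and turns the commanded pose from where the row before left it; what a row does not reach is not made up. A row lasts 1/12 s, in which the tool goes at most 41.7 mm and 7.16 degrees, less where a joint would pass 70% of its speed; a pose out of reach is approached as far as the arm can. A call is refused whole if a number of a shift passes 1 or a number of a turn 1, either way. A call with a gripper value outside its range is refused whole. OPENING is the finger opening in mm, from 0 to 94, set as the call begins (- or left out, the last holds). The fingers move at their own pace and stop on an object; FORCE is the grip in N (left out, the last holds). Time passes only in rows, so rows that do not move let the fingers close. It gives the time, the measured TCP pose, the force, the opening and the grip force at its end, in the units of the state.
- readout.get_obs(): the state, without advancing time (a new reading comes with each control period).
- imaging.read_camera(name): name is "side" or "top" or "wrist"; returns a dict with "img" (480x640x3 uint8, blue, green, red), "camera_matrix" (3x3 intrinsics, pixels), "dist_coeffs" ([k1, k2, p1, p2, k3] as OpenCV has them; the pictures are not rectified), "R" (3x3) and "t" (3): a world point X has camera coordinates R X + t; the wrist camera has in their place "tool_from_camera" (4x4, takes a point from camera to tool coordinates, whose origin is the TCP and whose axes are the flange's). Camera axes: x right, y down, z forward; pixel columns grow to the right and rows downward; lengths in m; the calibration is good to about 2 mm. A picture is of the moment at which its call begins: read the wrist's pose just before it. There is no depth.
- arm.hand_in(): hands the job in; it is judged then, once.
Trained networks look in a picture, given as the dict that the camera call returned (one of the last four; its "shot" number tells which), for a name from the list of things; names that differ only in an ending like _2 or _b are one class to them, and where a whole thing is asked for, a point or a joint stands for the part that bears it (a point fixed in the world has none). Each returns a list of dicts, best first, with "p" (0 to 1); they miss things now and then, are a little off and sometimes report something else, mostly with a low value. They report only what shows in the picture. A call takes as long as a camera call.
- imaging.search_frame(picture, thing): "location" ([x, y, z] in m, in world coordinates, good to about 4 mm: the middle of the surface that is visible of it).
- imaging.regions_of(picture, thing): "mask" (480x640 bool, what is visible of it).
- imaging.landmark_of(picture, thing): "location" ([x, y, z] in m, in world coordinates, good to about 4 mm: a listed point, or the origin of a listed thing).
The state is a dict: "time_s": time; "q": joint angles; "joint_vel": joint speeds; "joint_efforts": joint torques, N m; "tcp_pos": TCP position; "tool_rot": TCP orientation; "force": force on the tool from outside, world axes, zero at the start; "torque": the same for the moment, N m; "gripper_width": opening from 0.0 (shut) to 1.0 (fully open); "finger_force": force on a finger pad.
Only numpy, scipy, OpenCV 4.12 (cv2) and the standard library are available. Lean on these libraries where they do the work, as an engineer would, in place of code of your own. Each camera call takes 0.05 s, during which the arm holds its last target. There are 200 camera calls.

## Working session

There is one attempt and no reset: what is moved stays moved. The work goes in short steps, Python scripts to look and compute and a shell command to move; the robot and the scene stay as the last step left them, time stands still between calls to the robot, and variables do not carry over. Pictures are saved under pics/ and viewed, at most 10 in all, crops included, and the job is handed in when it is done.

```bash
mkdir -p pics; python3 - <<'E'
from bench import readout, imaging
import cv2, numpy as np
o=readout.get_obs(); print(o['time_s'],o['tcp_pos'],np.round(o['tool_rot'],3),o['force'],o['gripper_width'])
for c in ('top','side'):
    p=imaging.read_camera(c); cv2.imwrite(f'pics/{c}0.png',p['img'])
    for n in ('pen','catch_post','knob','bar_end','gate_hinge','catch_nominal','buffer_nominal','film_roll_mid','lab_timer_mid','tape_roll_mid','wash_bottle_mid'):
        r=imaging.landmark_of(p,n)
        print(c,n,[(np.round(x['location'],3).tolist(),round(x['p'],2)) for x in r[:2]])
print(readout.get_obs()['time_s'])
E
```

```text
0.0 [0.22931049 0.63436796 0.20474257] [[-0.94   0.34  -0.   ]
 [ 0.34   0.94  -0.001]
 [-0.    -0.001 -1.   ]] [ 0.55868882  0.47380896 -0.99492325] 1.0028605686483643
top pen [([0.546, -0.327, 0.005], 0.71), ([0.447, -0.364, 0.143], 0.63)]
top catch_post []
top knob [([0.446, -0.367, 0.143], 0.85)]
top bar_end [([0.376, -0.326, 0.083], 0.68)]
top gate_hinge [([0.586, -0.425, 0.08], 0.84), ([0.477, -0.579, 0.064], 0.26)]
top catch_nominal [([0.491, -0.226, 0.086], 0.75), ([0.515, -0.247, 0.084], 0.37)]
top buffer_nominal [([0.514, -0.249, 0.083], 0.79)]
top film_roll_mid [([0.54, 0.192, 0.028], 0.97)]
top lab_timer_mid [([0.393, 0.198, 0.011], 0.92), ([0.585, -0.425, 0.079], 0.49)]
top tape_roll_mid [([0.428, -0.058, 0.012], 0.74)]
top wash_bottle_mid [([0.476, -0.578, 0.064], 0.58)]
side pen [([0.546, -0.327, 0.002], 0.91)]
side catch_post []
side knob [([0.452, -0.367, 0.142], 0.87)]
side bar_end [([0.37, -0.324, 0.082], 0.82), ([0.388, 0.2, 0.008], 0.49)]
side gate_hinge [([0.587, -0.429, 0.084], 0.7)]
side catch_nominal [([0.489, -0.221, 0.092], 0.86)]
side buffer_nominal [([0.514, -0.249, 0.09], 0.8)]
side film_roll_mid [([0.544, 0.189, 0.027], 0.42)]
side lab_timer_mid [([0.388, 0.202, 0.009], 0.49)]
side tape_roll_mid [([0.433, -0.06, 0.009], 0.8), ([0.474, -0.58, 0.066], 0.62)]
side wash_bottle_mid [([0.474, -0.579, 0.064], 0.65)]
1.2
```

View pics/top0.png

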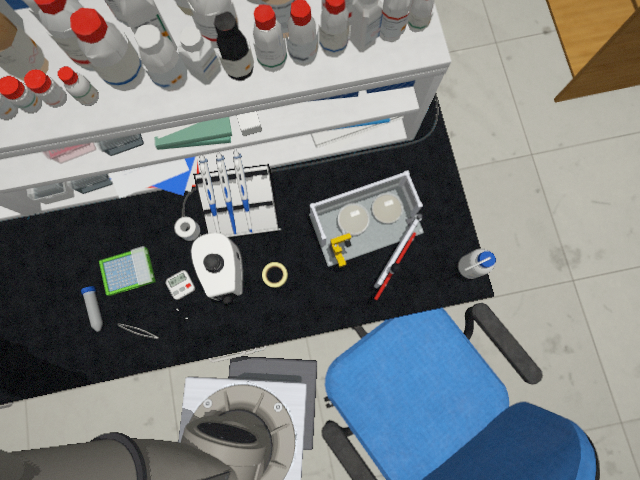

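```bash
python3 -m handwheel '[[0.8,-0.9,0.5,0,0,0],[0.9,-1,0.5,0,0,0],[0.9,-1,0.5,0,0,0],[0.9,-1,0.5,0,0,0],[0.9,-1,0.3,0,0,0],[0.9,-1,0,0,0,0],[0.9,-1,0,0,0,0],[0.9,-1,0,0,0,0],[0.9,-1,0,0,0,0],[0.9,-1,0,0,0,0],[0.9,-1,0,0,0,0],[0.9,-1,0,0,0,0]]'
```

```text
time_s: 2.2
tcp_pos: [0.4979, 0.3359, 0.2632]
tool_rot: [[-0.94, 0.34, 0.0], [0.34, 0.94, 0.0], [-0.0, 0.0, -1.0]]
force: [0.6, 0.1, 0.1]
gripper_width: 0.998
finger_force: 0.0
```

The top picture shows the gate with its red bar near (397,255), yellow catch at (340,247), wash bottle at (478,262), and an unlisted mixer at (215,265) lying on my path, so I go over it high.

```bash
python3 -m handwheel '[[0,0,1,0,0,0],[0,0,1,0,0,0],[0,-0.8,1,0,0,0],[0,-1,0.5,0,0,0],[0,-1,0,0,0,0],[0,-1,0,0,0,0],[0,-1,0,0,0,0],[0,-1,0,0,0,0],[0,-1,0,0,0,0],[0,-1,0,0,0,0],[0,-1,0,0,0,0],[0,-1,0,0,0,0]]' && python3 -m handwheel '[[0,-1,0,0,0,0],[0,-1,0,0,0,0],[0,-1,0,0,0,0],[0,-1,0,0,0,0],[0,-1,0,0,0,0],[0,-1,0,0,0,-0.5],[0,-1,0,0,0,-0.6],[0,-1,0,0,0,-0.6],[0,-1,0,0,0,0],[0,-1,0,0,0,0],[0,-1,0,0,0,0],[0,0,0,0,0,0]]'
```

```text
time_s: 3.2
tcp_pos: [0.4967, 0.091, 0.3506]
tool_rot: [[-0.94, 0.34, 0.0], [0.34, 0.94, 0.0], [-0.0, 0.0, -1.0]]
force: [-0.2, 0.3, -0.1]
gripper_width: 0.999
finger_force: 0.0
time_s: 4.2
tcp_pos: [0.4961, -0.1874, 0.3508]
tool_rot: [[-0.877, 0.48, 0.001], [0.48, 0.877, -0.001], [-0.001, -0.001, -1.0]]
force: [-0.6, 0.0, -0.0]
gripper_width: 1.001
finger_force: 0.0
```

```bash
python3 -m handwheel '[[-0.2,-1,0,0,0,0],[-0.3,-1,0,0,0,0],[-0.3,-1,0,0,0,0],[-0.3,-1,-0.5,0,0,0],[-0.3,-1,-0.8,0,0,0],[-0.3,-1,-0.8,0,0,0],[-0.3,-1,-0.8,0,0,0],[0,-0.1,-1,0,0,0],[0,0,-1,0,0,0],[0,0,0,0,0,0]]'; cat > h.py <<'E'
from bench import readout, imaging
import cv2, numpy as np
def see(cams=('top','side','wrist'),names=('knob','bar_end','gate_hinge'),save=None):
    for c in cams:
        o=readout.get_obs(); p=imaging.read_camera(c)
        if save: cv2.imwrite(f'pics/{c}_{save}.png',p['img'])
        for n in names:
            r=imaging.landmark_of(p,n)
            print(c,n,[(np.round(x['location'],4).tolist(),round(x['p'],2)) for x in r[:1]])
    print(o['time_s'],np.round(o['tcp_pos'],4),np.round(o['force'],2),np.round(o['q'],0))
E
python3 -c "
from h import *; see(save='a')"
```

```text
time_s: 5.03
tcp_pos: [0.4452, -0.3591, 0.2241]
tool_rot: [[-0.88, 0.476, -0.005], [0.476, 0.88, 0.002], [0.006, -0.0, -1.0]]
force: [-0.1, 0.3, -0.3]
gripper_width: 0.999
finger_force: 0.0
top knob []
top bar_end []
top gate_hinge []
side knob [([0.4502, -0.3656, 0.1393], 0.71)]
side bar_end [([0.3685, -0.3235, 0.084], 0.77)]
side gate_hinge [([0.5852, -0.4305, 0.084], 0.71)]
wrist knob [([0.4451, -0.3614, 0.1415], 0.58)]
wrist bar_end [([0.3745, -0.3253, 0.0887], 0.67)]
wrist gate_hinge [([0.5865, -0.4238, 0.0794], 0.97)]
5.4333 [ 0.4475 -0.3602  0.229 ] [-0.88 -0.02 -0.4 ] [ -4.  17.  45. 106. -14.  63. 108.]
```

View pics/wrist_a.png

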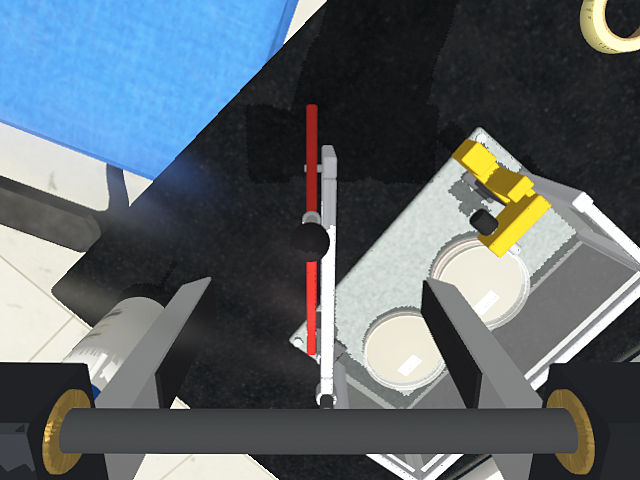

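```bash
python3 -m handwheel '[[0,-0.1,-0.8,0,0,0],[0,0,-0.9,0,0,0],[0,0,-0.9,0,0,0],[0,0,-0.9,0,0,0],[0,0,-0.6,0,0,0],[0,0,0,0,0,0],[0,0,0,0,0,0]]' 60; python3 -c "
from h import *; see(cams=('side','wrist'),names=('knob',),save='b')"
```

```text
time_s: 6.22
tcp_pos: [0.4466, -0.3628, 0.1254]
tool_rot: [[-0.88, 0.475, -0.001], [0.475, 0.88, 0.0], [0.001, -0.0, -1.0]]
force: [1.0, -0.0, 0.5]
gripper_width: 0.637
finger_force: 0.0
side knob [([0.4727, -0.5799, 0.0645], 0.35)]
wrist knob [([0.4455, -0.3621, 0.1425], 0.93)]
6.3167 [ 0.4473 -0.3632  0.1266] [ 0.84 -0.08 -0.17] [  1.  25.  41. 111. -20.  52. 114.]
```

View pics/side_b.png

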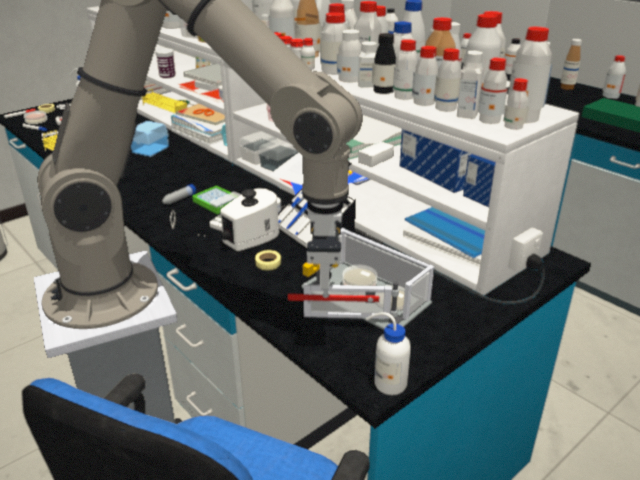

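The gripper stands over the knob (side, about (325,262)), clear of bottle and pen. Close.

```bash
python3 -m handwheel '[[0,0,0,0,0,0],[0,0,0,0,0,0],[0,0,0,0,0,0],[0,0,0,0,0,0],[0,0,0,0,0,0],[0,0,0,0,0,0],[0,0,0,0,0,0],[0,0,0,0,0,0]]' 10 25
```

```text
time_s: 7.08
tcp_pos: [0.4469, -0.3627, 0.1255]
tool_rot: [[-0.88, 0.475, -0.0], [0.475, 0.88, 0.0], [0.0, -0.0, -1.0]]
force: [-0.6, -0.0, 1.3]
gripper_width: 0.267
finger_force: 25.0
```

```bash
python3 -m handwheel '[[0.09,-0.05,0.16,0,0,0],[0.1,-0.05,0.15,0,0,0],[0.1,-0.05,0.15,0,0,0],[0.1,-0.06,0.14,0,0,0],[0,0,0,0,0,0],[0,0,0,0,0,0],[0,0,0,0,0,0]]'; python3 -c "
from h import *; see(cams=('side','wrist'),names=('knob','bar_end','gate_hinge'),save='c')"
```

```text
time_s: 7.67
tcp_pos: [0.4566, -0.3679, 0.1403]
tool_rot: [[-0.88, 0.475, -0.0], [0.475, 0.88, 0.0], [0.0, -0.0, -1.0]]
force: [-0.1, 0.3, -1.6]
gripper_width: 0.262
finger_force: 25.0
side knob [([0.4596, -0.3696, 0.1549], 0.92)]
side bar_end [([0.3765, -0.3194, 0.1126], 0.97)]
side gate_hinge [([0.5869, -0.4303, 0.0818], 0.83)]
wrist knob [([0.4557, -0.3647, 0.1572], 0.67)]
wrist bar_end [([0.3772, -0.3238, 0.1127], 0.66)]
wrist gate_hinge []
7.8667 [ 0.4565 -0.3679  0.1403] [-1.39  0.52 -1.03] [  1.  25.  41. 109. -20.  54. 113.]
```

View pics/wrist_c.png

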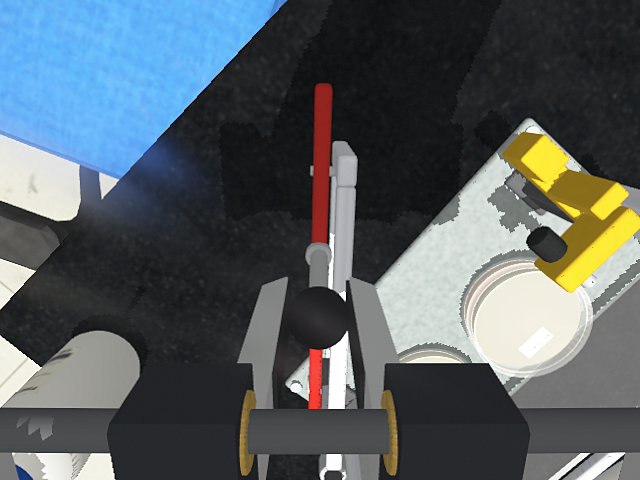

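Knob held at (318,318), bar end lifted about 30 mm (≈0.16 rad), gate moved along untouched. Now work out the arc.

```bash
python3 - <<'E'
import numpy as np
H=np.array([.5872,-.4281]);K=np.array([.4565,-.3679]);d=K-H
r=np.hypot(*d);a=np.degrees(np.arctan2(d[1],d[0]));print(r,a,'theta',a-5.16-112.05)
A=a-np.arange(0,46,3.5);P=H+r*np.c_[np.cos(np.radians(A)),np.sin(np.radians(A))]
print(np.c_[A[1:]-5.16-112.05,np.round(np.diff(P,axis=0)/.025,2)],np.round(P,4))
E
```

```text
0.14389763722869117 155.26935451867575 theta 38.05935451867576
[[34.55935452  0.16        0.31      ]
 [31.05935452  0.18        0.3       ]
 [27.55935452  0.19        0.29      ]
 [24.05935452  0.21        0.28      ]
 [20.55935452  0.23        0.27      ]
 [17.05935452  0.24        0.25      ]
 [13.55935452  0.26        0.24      ]
 [10.05935452  0.27        0.22      ]
 [ 6.55935452  0.29        0.2       ]
 [ 3.05935452  0.3         0.19      ]
 [-0.44064548  0.31        0.17      ]
 [-3.94064548  0.32        0.15      ]
 [-7.44064548  0.33        0.13      ]] [[ 0.4565 -0.3679]
 [ 0.4604 -0.36  ]
 [ 0.4648 -0.3524]
 [ 0.4697 -0.3451]
 [ 0.4749 -0.3381]
 [ 0.4807 -0.3314]
 [ 0.4868 -0.3251]
 [ 0.4932 -0.3191]
 [ 0.5001 -0.3136]
 [ 0.5072 -0.3085]
 [ 0.5147 -0.3038]
 [ 0.5224 -0.2996]
 [ 0.5304 -0.2959]
 [ 0.5385 -0.2927]]
```

```bash
python3 -m handwheel '[[0.16,0.31,0,0,0,-0.7],[0.18,0.3,0,0,0,-0.7],[0.19,0.29,0,0,0,-0.7],[0.21,0.28,0,0,0,-0.7],[0.23,0.27,0,0,0,-0.7],[0.24,0.25,0,0,0,-0.7],[0.26,0.24,0,0,0,-0.7],[0.27,0.22,0,0,0,-0.7],[0,0,0,0,0,0],[0,0,0,0,0,0],[0,0,0,0,0,0]]'; python3 -c "
from h import *; see(cams=('side','wrist'),names=('knob','bar_end','gate_hinge','catch_nominal','buffer_nominal'),save='d')"
```

```text
time_s: 8.98
tcp_pos: [0.4997, -0.3139, 0.1404]
tool_rot: [[-0.556, 0.831, -0.001], [0.831, 0.556, 0.001], [0.001, -0.0, -1.0]]
force: [-2.3, 4.7, 3.2]
gripper_width: 0.262
finger_force: 25.0
side knob [([0.5054, -0.3136, 0.1551], 0.72)]
side bar_end [([0.4493, -0.2342, 0.1122], 0.88)]
side gate_hinge [([0.5879, -0.429, 0.0861], 0.91)]
side catch_nominal [([0.4879, -0.2221, 0.0918], 0.88)]
side buffer_nominal [([0.5159, -0.2458, 0.0863], 0.6)]
wrist knob [([0.4992, -0.3121, 0.1566], 0.67)]
wrist bar_end [([0.4518, -0.237, 0.1156], 0.58)]
wrist gate_hinge [([0.5915, -0.4268, 0.0827], 0.67)]
wrist catch_nominal [([0.4955, -0.225, 0.088], 0.94)]
wrist buffer_nominal [([0.5177, -0.2482, 0.0853], 0.73)]
9.2833 [ 0.4995 -0.3142  0.1406] [-2.8   5.21  2.26] [-10.  27.  48. 109. -24.  55.  83.]
```

View pics/wrist_d.png

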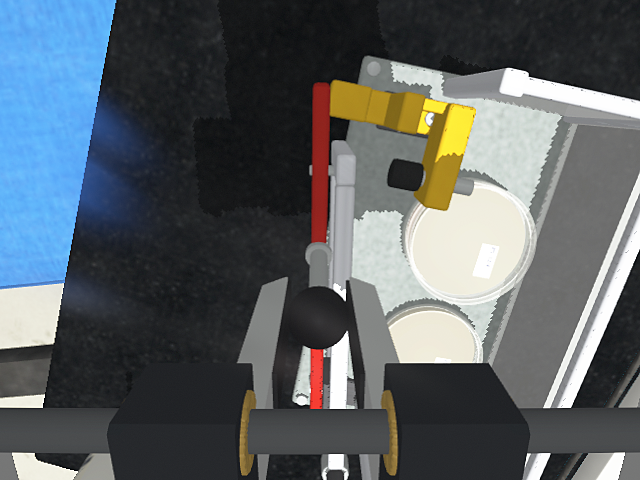

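Bar (320,85) high and left of the catch's lip (332,98); buffer at (403,174). The force shows I run about 1–2 mm too near the hinge; correct that, then approach.

```bash
python3 -m handwheel '[[-0.03,0.05,0,0,0,0],[0,0,0,0,0,0],[0,0,0,0,0,0]]'; python3 -m handwheel '[[0.1,0.07,0,0,0,-0.24],[0.1,0.06,0,0,0,-0.23],[0.1,0.06,0,0,0,-0.23],[0.09,0.06,0,0,0,-0.2],[0,0,0,0,0,0],[0,0,0,0,0,0]]'
```

```text
time_s: 9.83
tcp_pos: [0.4995, -0.3139, 0.1406]
tool_rot: [[-0.554, 0.832, 0.001], [0.832, 0.554, -0.002], [-0.002, 0.0, -1.0]]
force: [2.5, -3.9, -6.7]
gripper_width: 0.263
finger_force: 25.0
time_s: 10.33
tcp_pos: [0.5094, -0.3065, 0.1404]
tool_rot: [[-0.487, 0.873, -0.0], [0.873, 0.487, -0.001], [-0.0, -0.0, -1.0]]
force: [3.0, -3.9, -7.1]
gripper_width: 0.264
finger_force: 25.0
```

```bash
cat > f.py <<'E'
from h import *
o=readout.get_obs();R=o['tool_rot'];F=np.array(o['force'])
H=np.array([.5872,-.4281]);d=o['tcp_pos'][:2]-H
print('t',round(o['time_s'],2),'along,normal,z',np.round([F@R[:,0],F@R[:,1],F[2]],2),'tool ang',round(np.degrees(np.arctan2(R[1,0],R[0,0]))-112.05,2),'pos ang',round(np.degrees(np.arctan2(d[1],d[0]))-112.05-5.16,2),'r',round(np.hypot(*d)*1e3,2),'tcp mm',np.round(np.array(o['tcp_pos'])*1e3,2))
E
python3 -m handwheel '[[0.01,-0.02,0,0,0,0],[0.044,0.025,0,0,0,-0.1],[0,0,0,0,0,0],[0,0,0,0,0,0]]' >/dev/null; python3 f.py;  python3 -m handwheel '[[0.044,0.025,0,0,0,-0.1],[0,0,0,0,0,0],[0,0,0,0,0,0]]' >/dev/null; python3 f.py
```

```text
t 10.67 along,normal,z [-0.07  0.28 -1.21] tool ang 6.58 pos ang 4.95 r 144.14 tcp mm [ 510.49 -306.07  140.45]
t 10.92 along,normal,z [2.79 0.18 0.  ] tool ang 6.08 pos ang 4.44 r 144.09 tcp mm [ 511.6  -305.44  140.44]
```

```bash
for i in 1; do python3 -m handwheel '[[0.042,0.028,0,0,0,-0.1],[0,0,0,0,0,0],[0,0,0,0,0,0]]' >/dev/null; python3 f.py; python3 -m handwheel '[[0.044,0.023,0,0,0,-0.1],[0,0,0,0,0,0],[0,0,0,0,0,0]]' >/dev/null; python3 f.py;  python3 -m handwheel '[[0.044,0.023,0,0,0,-0.1],[0,0,0,0,0,0],[0,0,0,0,0,0]]' >/dev/null; python3 f.py; done
```

```text
t 11.17 along,normal,z [ 3.21 -1.81  1.59] tool ang 5.57 pos ang 4.11 r 144.12 tcp mm [ 512.29 -304.98  140.37]
t 11.42 along,normal,z [ 4.29 -3.68  1.49] tool ang 5.05 pos ang 3.65 r 144.12 tcp mm [ 513.28 -304.38  140.35]
t 11.67 along,normal,z [ 4.84 -4.62  1.74] tool ang 4.54 pos ang 3.28 r 144.12 tcp mm [ 514.08 -303.9   140.31]
```

```bash
python3 -m handwheel '[[-0.008,0.015,0,0,0,0],[0.036,0.018,0,0,0,-0.08],[0,0,0,0,0,0],[0,0,0,0,0,0]]' >/dev/null; python3 f.py; python3 -m handwheel '[[0.036,0.018,0,0,0,-0.08],[0,0,0,0,0,0],[0,0,0,0,0,0]]' >/dev/null; python3 f.py; python3 f.py; python3 -c "
from h import *; see(cams=('wrist',),names=('knob','bar_end'),save='e')"; python3 f.py
```

```text
t 12.0 along,normal,z [ 1.49 -5.75 -0.23] tool ang 4.13 pos ang 2.98 r 144.23 tcp mm [ 514.67 -303.44  140.28]
t 12.25 along,normal,z [ 3.31 -6.43  1.48] tool ang 3.72 pos ang 2.67 r 144.27 tcp mm [ 515.32 -303.01  140.23]
t 12.25 along,normal,z [ 3.31 -6.43  1.48] tool ang 3.72 pos ang 2.67 r 144.27 tcp mm [ 515.32 -303.01  140.23]
wrist knob [([0.5143, -0.3009, 0.1573], 0.61)]
wrist bar_end [([0.4755, -0.223, 0.1125], 0.69)]
12.25 [ 0.5153 -0.303   0.1402] [-7.23  0.18  1.48] [-13.  29.  50. 108. -26.  56.  74.]
t 12.4 along,normal,z [ 2.92 -8.51  0.89] tool ang 3.72 pos ang 2.67 r 144.25 tcp mm [ 515.33 -303.03  140.24]
```

View pics/wrist_e.png

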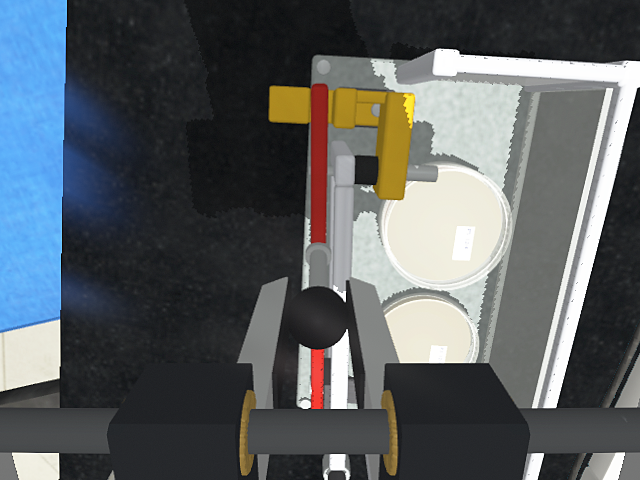

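```bash
python3 -c "
import cv2; im=cv2.imread('pics/wrist_e.png'); cv2.imwrite('pics/crop_e.png',cv2.resize(im[75:175,260:360],None,fx=6,fy=6,interpolation=cv2.INTER_CUBIC))"
for i in 1 2 3; do python3 -m handwheel '[[0,0,0,0,0,0]]' >/dev/null; python3 f.py; done
```

```text
t 12.48 along,normal,z [ 3.39 -7.2   0.6 ] tool ang 3.71 pos ang 2.69 r 144.27 tcp mm [ 515.28 -303.04  140.22]
t 12.57 along,normal,z [ 2.87 -6.18  0.36] tool ang 3.72 pos ang 2.68 r 144.24 tcp mm [ 515.31 -303.05  140.24]
t 12.65 along,normal,z [ 3.2  -6.98  0.24] tool ang 3.72 pos ang 2.67 r 144.22 tcp mm [ 515.34 -303.05  140.26]
```

View pics/crop_e.png

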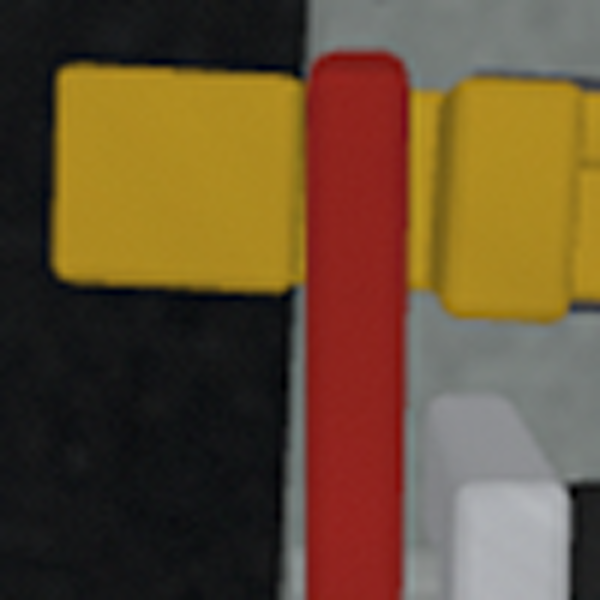

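The crop shows the bar (307–407) between the lip (ending 298) and the wall (from 440): just over the slot; about 1 mm more centres it.

```bash
python3 -m handwheel '[[0.015,0.014,0,0,0,-0.04],[0.015,0.016,0,0,0,-0.04],[0,0,0,0,0,0],[0,0,0,0,0,0]]' >/dev/null; python3 f.py; python3 -m handwheel '[[0,0,0,0,0,0]]' >/dev/null; python3 f.py;python3 -m handwheel '[[0,0,0,0,0,0]]' >/dev/null; python3 f.py
```

```text
t 12.98 along,normal,z [ 1.55 -6.86 -0.01] tool ang 3.3 pos ang 2.38 r 144.31 tcp mm [ 515.94 -302.61  140.21]
t 13.07 along,normal,z [ 0.74 -8.59 -0.38] tool ang 3.31 pos ang 2.38 r 144.32 tcp mm [ 515.94 -302.59  140.21]
t 13.15 along,normal,z [ 1.44 -8.99  0.13] tool ang 3.31 pos ang 2.38 r 144.33 tcp mm [ 515.92 -302.6   140.2 ]
```

```bash
python3 -m handwheel '[[-0.025,0.055,-0.07,0,0,0],[-0.025,0.055,-0.07,0,0,0],[-0.025,0.055,-0.07,0,0,0],[-0.025,0.055,-0.07,0,0,0],[0,0,0,0,0,0],[0,0,0,0,0,0]]' >/dev/null; python3 f.py; python3 -m handwheel '[[0,0,0,0,0,0]]' >/dev/null; python3 f.py; python3 -m handwheel '[[0,0,0,0,0,0]]' >/dev/null; python3 f.py
```

```text
t 13.65 along,normal,z [-2.55 -7.69 -2.67] tool ang 3.3 pos ang 2.19 r 149.89 tcp mm [ 513.61 -297.52  133.26]
t 13.73 along,normal,z [-1.3  -8.51 -2.49] tool ang 3.29 pos ang 2.2 r 149.81 tcp mm [ 513.63 -297.6   133.32]
t 13.82 along,normal,z [-1.6  -8.69 -1.62] tool ang 3.3 pos ang 2.2 r 149.82 tcp mm [ 513.63 -297.59  133.32]
```

```bash
python3 -m handwheel '[[-0.022,0.044,-0.08,0,0,0],[-0.022,0.044,-0.08,0,0,0],[0,0,0,0,0,0],[0,0,0,0,0,0]]' >/dev/null; python3 f.py; python3 -m handwheel '[[0,0,0,0,0,0]]' >/dev/null; python3 f.py; python3 -m handwheel '[[-0.02,0.044,-0.08,0,0,0],[-0.02,0.044,-0.08,0,0,0],[0,0,0,0,0,0],[0,0,0,0,0,0]]' >/dev/null; python3 f.py; python3 -c "
from h import *; see(names=('knob','bar_end'),save='f')"; python3 f.py
```

```text
t 14.15 along,normal,z [-0.21 -7.75 -1.25] tool ang 3.29 pos ang 2.18 r 152.5 tcp mm [ 512.37 -295.22  129.23]
t 14.23 along,normal,z [-0.78 -8.74 -1.61] tool ang 3.29 pos ang 2.17 r 152.43 tcp mm [ 512.41 -295.27  129.32]
t 14.57 along,normal,z [ 1.15 -8.82  4.23] tool ang 3.28 pos ang 2.08 r 154.76 tcp mm [ 511.49 -293.12  125.56]
top knob []
top bar_end []
side knob [([0.5128, -0.2958, 0.1428], 0.85)]
side bar_end [([0.4728, -0.2147, 0.082], 0.88)]
wrist knob [([0.5097, -0.2918, 0.1431], 0.73)]
wrist bar_end [([0.4769, -0.2177, 0.0857], 0.81)]
14.8667 [ 0.5115 -0.2931  0.1256] [-7.94 -2.59  3.18] [-13.  29.  49. 110. -27.  54.  74.]
t 15.02 along,normal,z [ 1.05 -9.1   3.01] tool ang 3.28 pos ang 2.07 r 154.76 tcp mm [ 511.51 -293.11  125.57]
```

Bar end is back at z≈82 mm with the tool feeling a rest from below: level, home. Ease the pressure, then let go.

```bash
python3 -m handwheel '[[-0.02,-0.008,0,0,0,0],[-0.02,-0.008,0,0,0,0],[-0.02,-0.008,0,0,0,0],[0,0,0,0,0,0],[0,0,0,0,0,0]]' >/dev/null; python3 f.py; python3 -m handwheel '[[-0.02,-0.008,0,0,0,0],[-0.02,-0.008,0,0,0,0],[0,0,0,0,0,0],[0,0,0,0,0,0]]' >/dev/null; python3 f.py;  python3 -m handwheel '[[0,0,0,0,0,0],[0,0,0,0,0,0],[0,0,0,0,0,0],[0,0,0,0,0,0],[0,0,0,0,0,0],[0,0,0,0,0,0]]' 55; python3 -c "
from h import *; see(cams=('wrist',),names=('knob','bar_end'),save='g')"
```

```text
t 15.43 along,normal,z [-1.03 -7.26  1.01] tool ang 3.29 pos ang 2.54 r 154.72 tcp mm [ 510.42 -293.78  125.64]
t 15.77 along,normal,z [-3.4  -4.53 -0.15] tool ang 3.34 pos ang 2.59 r 154.81 tcp mm [ 510.25 -293.76  125.66]
time_s: 16.27
tcp_pos: [0.5103, -0.2928, 0.1255]
tool_rot: [[-0.43, 0.903, 0.0], [0.903, 0.43, 0.0], [0.0, 0.0, -1.0]]
force: [0.1, -0.7, -0.2]
gripper_width: 0.586
finger_force: 0.0
wrist knob [([0.5101, -0.2915, 0.1434], 0.92)]
wrist bar_end [([0.4741, -0.2194, 0.0847], 0.72)]
16.2667 [ 0.5103 -0.2928  0.1255] [ 0.11 -0.71 -0.15] [-13.  29.  49. 110. -27.  54.  74.]
```

View pics/wrist_g.png

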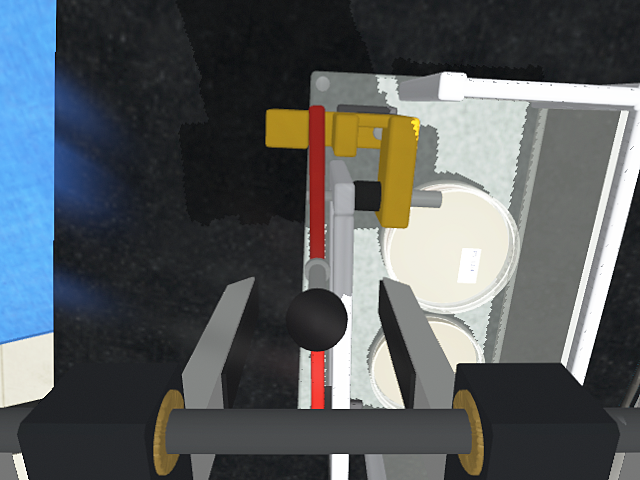

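Knob free (317,320), bar in the slot against the lip's inner edge (310,128), gate held. Retreat straight up.

```bash
python3 -m handwheel '[[0,0,0.4,0,0,0],[0,0,0.8,0,0,0],[0,0,1,0,0,0],[0,0,1,0,0,0],[0,0,1,0,0,0],[0,0,0,0,0,0],[0,0,0,0,0,0],[0,0,0,0,0,0],[0,0,0,0,0,0]]'; python3 -c "
from h import *; see(cams=('side','wrist'),names=('knob','bar_end'),save='h')"
```

```text
time_s: 17.17
tcp_pos: [0.5097, -0.2926, 0.2298]
tool_rot: [[-0.429, 0.903, -0.001], [0.903, 0.429, 0.0], [0.001, -0.001, -1.0]]
force: [0.1, -0.9, 0.5]
gripper_width: 0.587
finger_force: 0.0
side knob [([0.5125, -0.2966, 0.1404], 0.58)]
side bar_end []
wrist knob [([0.5118, -0.2924, 0.1441], 0.7)]
wrist bar_end [([0.4773, -0.2211, 0.0842], 0.66)]
17.3167 [ 0.5098 -0.2928  0.2298] [0.03 0.5  0.19] [-19.  22.  55. 104. -20.  64.  69.]
```

View pics/wrist_h.png

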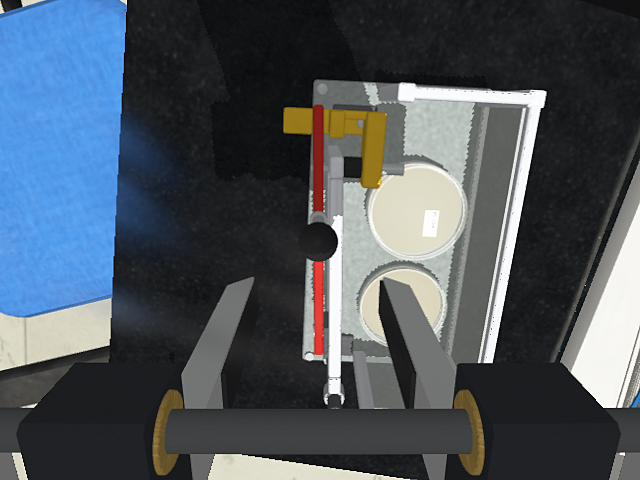

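The gate stays shut: the bar (319,115) sits in the slot between lip and wall, and the fingers are clear.

```bash
python3 -c "
from bench import arm; print(arm.hand_in())"
```

```text
the job is handed in; nothing more can be done
None
```

The gate is shut, with the bar level in the catch's slot behind the lip and the gripper raised clear. I handed the job in at about 17 s of the 48 s; no verdict came back.

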